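# Slide the long shim off the riser block's edge, pick it up and put it in the tray

### The arm

A 6-joint arm with a two-finger parallel gripper is mounted at the origin on the work surface. World frame = base frame: x ahead of the robot, y to its left, z up, the work surface at z = 0. Lengths are in m, angles in rad, forces in N, time in s.
With the tool pointing down it reaches from about 0.325 to 0.875 m from the base axis. Payload 4.4 kg.
Tool frame: the origin (TCP) lies midway between the tips of the shut fingers; the grasp point (between the pads) lies 19 mm behind it; z points along the fingers, y is the direction in which the jaws open and shut (so a half turn about z gives the same grasp; the last joint's range is limited). The gripper opens to 85 mm and grips with 20 to 120 N. Pads are 22 mm wide; open, the fingers measure 114 mm over their backs; the gripper's body (76 mm by 85 mm) begins 54 mm behind the grasp point. The pads swing forward as they close: fully open they stand 13 mm farther back than shut.
Start: joints at [1.121, 0.207, 1.542, -0, 1.393, -0.15], TCP at [0.169, 0.55, 0.231] pointing down, gripper open.
Joint ranges: [-2.73, 2.73], [-0.86, 2.22], [0.23, 2.46], [-1.11, 4.25], [0.08, 2.63], [-2.82, 2.82]. Speed limits (rad/s): [2.79, 2.79, 3.14, 3.14, 3.14, 3.14].

### API

Orientations are given as a rotation vector (axis times angle).
In Python, from cell import observe, capture, camera_info, hand_in, look_for, silhouettes gives the robot as it stands.
- The arm moves only by the tool servo_tool, never from a script. Its argument "plan" is a list of rows, each an object of numbers: "tx", "ty", "tz": the shift along the tool's x, y, z in units of 0.02 m (1.0 is 0.02 m); "roll": the turn about the tool's z in units of 180 degrees (1.0 is 180 degrees). In form: [{"tx": .., "ty": .., "tz": .., "roll": ..}, ...]. A call has 1 to 12 rows; each row shifts and turns the commanded pose from where the row before left it, along the tool's axes as they then stand; what a row does not reach is not made up. A row lasts 1/10 s, in which the tool goes at most 50 mm and 8.59 degrees, less where a joint would pass 70% of its speed; a pose out of reach is approached as far as the arm can. A call with a number of a shift or a turn outside -1 to 1 is refused whole. A call with a gripper value outside its range is refused whole. "jaw" is the opening, from 0 (shut) to 1 (fully open), set as the call begins (left out, the last holds). The fingers move at their own pace and stop on an object; the grip force is fixed at half the most. Time passes only in rows, so rows that do not move let the fingers close. It gives the time, the measured TCP pose, the force and the opening at its end, in the units of the state.
- observe(): the state, without advancing time (a new reading comes with each control period).
- capture(name): name is "scene" or "top" or "wrist"; returns the picture (400x640x3 uint8, red, green, blue); there is no depth.
- camera_info(name): a dict with "mtx" (3x3 intrinsics, pixels), "eye" and "orientation" of the camera in the world. Camera axes: x right, y up, looking along -z (the intrinsics and any distortion apply to the point x, -y, -z); pixel columns grow to the right and rows downward; lengths in m; the calibration is good to about 2 mm. A picture is of the moment at which its call begins: read the wrist's pose just before it. camera_info takes no time and is no camera call; for the wrist camera it gives the pose at the moment of the call.
- hand_in(): hands the job in, once; it reports no verdict.
Trained networks look in the newest picture that a camera, given by its name, has taken for a name from the list of things; names that differ only in an ending like _2 or _b are one class to them, and where a whole thing is asked for, a point or a joint stands for the part that bears it (a point fixed in the world has none). Each returns a list of dicts, best first, with "conf" (0 to 1); they miss things now and then, are a little off and sometimes report something else, mostly with a low value. They report only what shows in the picture. A call takes as long as a camera call. They do not tell look-alikes from the thing itself.
- look_for(camera, label): "xyz" ([x, y, z] in m, in world coordinates, good to about 4 mm: the middle of the surface that is visible of it).
- silhouettes(camera, label): "pixels" (400x640 bool, what is visible of it).
The state is a dict: "clock": time; "q": joint angles; "dq": joint speeds; "tau": joint torques, N m; "ee_pos": TCP position; "tcp_rot": TCP orientation; "ft_force": force on the tool from outside, world axes, zero at the start; "torque": the same for the moment, N m; "gripper_width": opening from 0.0 (shut) to 1.0 (fully open).
Only numpy, scipy, OpenCV 4.12 (cv2) and the standard library are available. Lean on these libraries where they do the work, as an engineer would, in place of code of your own. Each camera call takes 0.05 s, during which the arm holds its last target.

### The job

The next machine set-up needs the long slotted steel shim that lies flat on the cast-iron riser block. Slide it along the block until its plain end sticks well out over the edge nearest the robot while it still lies flat, grip it there by its two long sides, lift it well clear and lay it flat on the floor of the grey steel tray. Leave the short shim where it is.

Things in the scene. Friction and masses are not known exactly. Their poses are not given: they have to be found in the camera images.
- long_shim_mid (a point): Centre (half-way up) of the long shim: loose flat steel strip 150 x 40 x 3 mm, about 125 g. x along it, plain end at x = -75 mm (nearest the robot), end with open slot (14 wide, 40 long) at +75; y across, z up. Balances 5 mm to the plain side of centre. Starts on the riser, within 9 degrees of its x axis, plain end 10 to 40 mm behind the near edge. Oily: pressed at its middle with shut fingers (6 to 20 N) it drags along.
- short_shim_mid (a point): Centre (half-way up) of the short shim, to be left alone: the same kind of slotted steel strip, but 80 x 40 x 3 mm. It lies on the riser block too, as does a thick steel bar, 120 x 30 x 18 mm; the pieces lie side by side with 25 mm or more between them.
- riser: The dark cast-iron riser block, fixed, 220 (x) x 300 (y) x 50 mm high. Origin at the centre of its underside, on the bench; top face at z = +50 mm. The edge nearest the robot is its face at x = -110 mm, parallel to its y axis; the bench in front of that face is clear for 100 mm.
- tray_in (a point): Centre of the inner floor of the empty grey steel tray, fixed on the bench to the left or right of the riser block: outside 240 (x) x 170 (y) x 25 mm high, walls 4 mm thick, so 232 x 162 mm inside; the floor is 4 mm above the bench, the rim 21 mm above this point. Axes along its sides.
Not all that is in view belongs to the job. What is shaped like the part that bears long_shim_mid but orange is not meant.

How it is judged:
On the way, in this order (a step that is already met when the one before it is completed fails the run):
1. the long shim lies flat on the riser block with its plain end at least 20 mm out over the near edge (x of long_shim_mid in the frame of riser between -0.115 and -0.055 m and z of long_shim_mid in the frame of riser between 0.047 and 0.057 m and angle between long_shim_mid's own z axis and vertical below 0.1 rad), for 0.2 s.
2. the long shim is lifted at least 20 mm clear above the riser block's top (z of long_shim_mid in the frame of riser above 0.075 m), for 0.2 s.
At the end, for the whole second after the job is handed in: The long shim lies at rest inside the tray, flat on its floor (within about 7 degrees, either face up, any direction), its centre within 8 mm of floor height (x of long_shim_mid in the frame of tray_in between -0.1 and 0.1 m and y of long_shim_mid in the frame of tray_in between -0.07 and 0.07 m and z of long_shim_mid in the frame of tray_in below 0.008 m and (angle between long_shim_mid's own z axis and vertical below 0.12 rad or angle between long_shim_mid's own z axis and vertical above 3.02 rad) and linear speed of long_shim below 0.02 m/s); the robot touches nothing.
It fails at once if the short shim is shifted by more than 25 mm (distance of short_shim_mid from where it was at the start of the episode above 0.025 m).
It also fails if it takes over 54 s, if anything falls off the work surface, if the arm or the gripper's body presses on something with over 40 N, if the wrist force passes 120 N, or if a joint passes its speed limit or range.

## Working session

There is one attempt and no reset: what is moved stays moved. The work goes in short steps, Python scripts to look and compute and a tool call to move; the robot and the scene stay as the last step left them, time stands still between calls to the robot, and variables do not carry over. Pictures are saved under pics/ and viewed, and the job is handed in when it is done.

Besides the shell and the picture viewer there is one more tool, called after "Call:" in YAML: its name, and indented under it one key for each argument. servo_tool: Moves the arm, as the interface text tells. Its arguments: {"type":"object","properties":{"plan":{"type":"array","items":{"type":"object","properties":{"tx":{"type":"number"},"ty":{"type":"number"},"tz":{"type":"number"},"roll":{"type":"number"}}}},"jaw":{"type":"number"}},"required":["plan"]}

```bash
ls; mkdir -p pics
cat > h.py <<'E'
import numpy as np,cv2
from cell import *
from scipy.spatial.transform import Rotation as R
def rot(o):
    o=np.array(o,float)
    return o if o.shape==(3,3) else (R.from_rotvec(o).as_matrix() if o.size==3 else R.from_quat(o).as_matrix())
def plane(ci,uv,z):
    # pixel -> world at height z
    K=np.array(ci['mtx']);uv=np.atleast_2d(np.array(uv,float))
    if ci.get('distortion') is not None or ci.get('dist') is not None:
        d=np.array(ci.get('distortion',ci.get('dist')),float)
        p=cv2.undistortPoints(uv[:,None],K,d)[:,0]
    else: p=(uv-K[:2,2])/K[[0,1],[0,1]]
    r=np.c_[p[:,0],-p[:,1],-np.ones(len(p))]@rot(ci['orientation']).T
    e=np.array(ci['eye'],float)
    return e+r*((z-e[2])/r[:,2])[:,None]
def save(im,n): cv2.imwrite('pics/'+n+'.png',im[:,:,::-1])
E
python3 - <<'E'
from h import *
print(observe())
for n in ('scene','top','wrist'):
    im=capture(n);save(im,n+'0');print(n,camera_info(n))
    if n!='wrist':
        for l in ('long_shim_mid','short_shim_mid','riser','tray_in'):
            print(l,[(np.round(d['xyz'],3),round(d['conf'],2)) for d in look_for(n,l)])
print(observe()['clock'])
E
```

```text
pics
{'clock': 0.0, 'q': array([ 1.12146450e+00,  2.07454093e-01,  1.54304763e+00,  1.77098706e-05,
        1.39348544e+00, -1.50499621e-01]), 'dq': array([ 3.56847929e-04,  1.34267323e-03, -4.54348238e-05,  1.41569605e-03,
       -2.41505647e-04, -3.86486479e-04]), 'tau': array([ 6.36508139e-04, -3.83035719e+01, -2.91592759e+01, -2.95706041e-04,
        1.05431656e-02, -7.94368219e-06]), 'ee_pos': array([0.16893743, 0.54878836, 0.23006199]), 'tcp_rot': array([-0.46755669, -3.10587077,  0.00358448]), 'ft_force': array([0.01866469, 0.29880192, 0.31990462]), 'torque': array([-0.00441148,  0.0050343 ,  0.00270872]), 'gripper_width': 0.9988217681279894}
scene {'mtx': array([[362.00700807,   0.        , 317.73916915],
       [  0.        , 362.00700807, 200.36033469],
       [  0.        ,   0.        ,   1.        ]]), 'eye': array([ 0.84671156, -0.27343522,  0.75689491]), 'orientation': array([0.55853847, 0.24545413, 0.84692614])}
long_shim_mid [(array([0.298, 0.175, 0.004]), 0.81), (array([0.635, 0.018, 0.051]), 0.79), (array([ 0.354, -0.036,  0.002]), 0.72), (array([0.285, 0.385, 0.00
[... 391 characters left out ...]
tion': array([ 0.06062843, -0.07280524, -1.5621181 ])}
long_shim_mid [(array([0.628, 0.021, 0.052]), 0.97), (array([0.277, 0.389, 0.003]), 0.93), (array([0.294, 0.184, 0.004]), 0.92), (array([ 0.354, -0.034,  0.003]), 0.79)]
short_shim_mid [(array([0.648, 0.116, 0.053]), 0.71)]
riser [(array([0.634, 0.033, 0.049]), 0.91), (array([0.629, 0.021, 0.054]), 0.73)]
tray_in [(array([ 0.502, -0.349,  0.001]), 0.77)]
wrist {'mtx': array([[360.07724547,   0.        , 317.19554047],
       [  0.        , 360.07724547, 204.610227  ],
       [  0.        ,   0.        ,   1.        ]]), 'eye': array([0.09843981, 0.57275176, 0.37286567]), 'orientation': array([-0.25397296, -0.18865633,  1.26250754])}
0.55
```

View pics/top0.png

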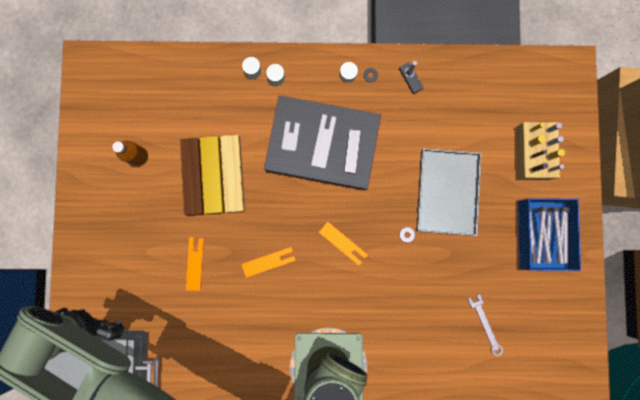

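View pics/scene0.png

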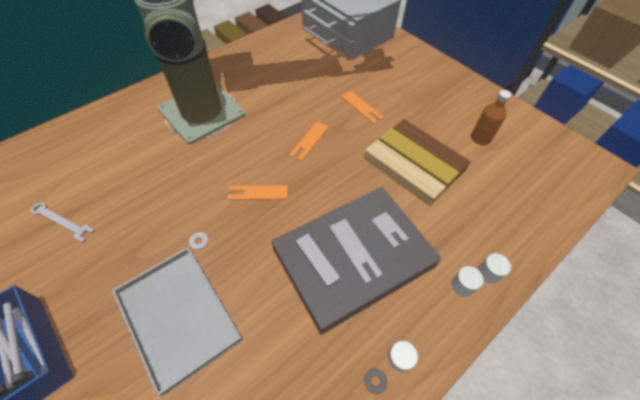

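The candidates in the top picture are:
- grey long shim on the riser at (323,141), with its slot pointing away from the robot
- short slotted shim at (290,136)
- plain bar at (353,151)
- orange look-alikes at (195,264), (268,262) and (343,243)

I choose (323,141). The tray is at (448,192), on the robot's right.

```bash
cat >> h.py <<'E'
def rect(ci,m,z):
    m=m.astype(np.uint8)
    cs,_=cv2.findContours(m,cv2.RETR_EXTERNAL,cv2.CHAIN_APPROX_NONE)
    c=max(cs,key=cv2.contourArea)[:,0]
    P=plane(ci,c,z)[:,:2]
    (cx,cy),(w,h),a=cv2.minAreaRect((P*1000).astype(np.float32))
    if w<h: w,h,a=h,w,a+90
    a=(a+90)%180-90
    return np.round([cx,cy,w,h,a],1)
E
python3 - <<'E'
from h import *
for n in ('top','scene'):
    im=capture(n);ci=camera_info(n)
    for l,z in (('long_shim_mid',.053),('short_shim_mid',.053),('riser',.05),('tray_in',.025)):
        for d in silhouettes(n,l):
            m=d['pixels'];v,u=np.nonzero(m)
            print(n,l,round(d['conf'],2),(int(u.mean()),int(v.mean())),rect(ci,m,z))
    if n=='top': save(cv2.resize(im[85:200,250:400],None,fx=5,fy=5,interpolation=cv2.INTER_CUBIC),'crop')
E
```

```text
top long_shim_mid 0.94 (341, 242) [347.2 -33.1 143.5  38.8  51.6]
top long_shim_mid 0.76 (193, 265) [288.7 378.2 144.7  38.9  -1.9]
top long_shim_mid 0.67 (265, 262) [295.7 174.2 144.8  41.7 -70. ]
top long_shim_mid 0.63 (322, 143) [636.9  22.  150.7  41.  -11.8]
top short_shim_mid 0.7 (289, 137) [649.5 116.7  74.   38.5 -10.4]
top riser 0.96 (321, 142) [633.2  24.5 300.4 224.2  79.8]
top tray_in 0.57 (448, 192) [ 497.6 -339.8  241.3  173.8   -3.9]
scene long_shim_mid 0.95 (361, 106) [325.1 341.  140.9  39.7  -2.3]
scene long_shim_mid 0.92 (309, 140) [330.6 143.4 141.7  38.9 -70.6]
scene long_shim_mid 0.83 (354, 249) [638.3  17.4 150.7  42.1 -12.1]
scene long_shim_mid 0.69 (260, 192) [382.9 -56.8 139.1  37.7  50.3]
scene short_shim_mid 0.97 (387, 227) [651.3 110.7  77.4  39.2  -8. ]
scene short_shim_mid 0.15 (175, 320) [ 516.6 -343.7  240.1  165.2   -3.9]
scene tray_in 0.61 (175, 320) [ 503.1 -345.9  249.1  172.    -4.1]
```

View pics/crop.png

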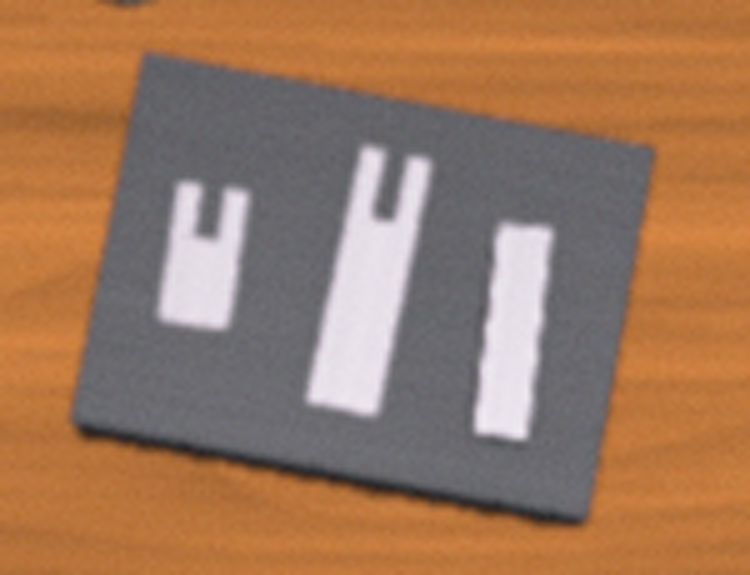

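Call:
servo_tool:
  plan:
    - {"tx": -1, "ty": -0.65}
    - {"tx": -1, "ty": -0.65}
    - {"tx": -1, "ty": -0.65}
    - {"tx": -1, "ty": -0.65}
    - {"tx": -1, "ty": -0.65}
    - {"tx": -1, "ty": -0.65}
    - {"tx": -1, "ty": -0.65}
    - {"tx": -1, "ty": -0.65}
    - {"tx": -1, "ty": -0.65}
    - {"tx": -1, "ty": -0.65}
    - {"tx": -1, "ty": -0.65}
    - {"tx": -1, "ty": -0.65}
  jaw: 0

```text
invalid input
```

Call:
servo_tool:
  plan:
    - {"tx": -1, "ty": -0.65}
    - {"tx": -1, "ty": -0.65}
    - {"tx": -1, "ty": -0.65}
    - {"tx": -1, "ty": -0.65}
    - {"tx": -1, "ty": -0.65}
    - {"tx": -1, "ty": -0.65}
    - {"tx": -1, "ty": -0.65}
    - {"tx": -1, "ty": -0.65}
    - {"tx": -1, "ty": -0.65}
    - {"tx": -1, "ty": -0.65}
    - {"tx": -1, "ty": -0.65}
    - {"tx": -1, "ty": -0.65}

```text
invalid input
```

Call:
servo_tool:
  plan:
    - {"tx": -1, "ty": -0.65}
    - {"roll": -0.028}
    - {}

```text
invalid input
```

Run:
```python
from h import *
o=observe();print(o['clock'],o['ee_pos'],o['tcp_rot'],o['gripper_width'],o['ft_force'])
ci=camera_info('wrist');print(ci['eye'],rot(ci['orientation'])[:,2])
im=capture('wrist');save(im,'w1')
for l,z in (('long_shim_mid',.053),('short_shim_mid',.053),('riser',.05)):
    for d in silhouettes('wrist',l):
        m=d['pixels'];v,u=np.nonzero(m)
        print(l,round(d['conf'],2),(int(u.mean()),int(v.mean())),rect(ci,m,z))
```

```text
1.05 [0.16926824 0.549521   0.23130127] [-4.67607785e-01 -3.10658227e+00 -4.89511521e-05] 1.0004728692941705 [ 0.2337986  -0.27663073  0.08825939]
[0.09844126 0.57275477 0.37287149] [-0.27865923  0.08489261  0.95663069]
long_shim_mid 0.65 (217, 299) [262.5 415.  130.5  36.5  -1.9]
long_shim_mid 0.57 (87, 328) [253.6 273.   48.5  34.7 -70.2]
```

View pics/w1.png

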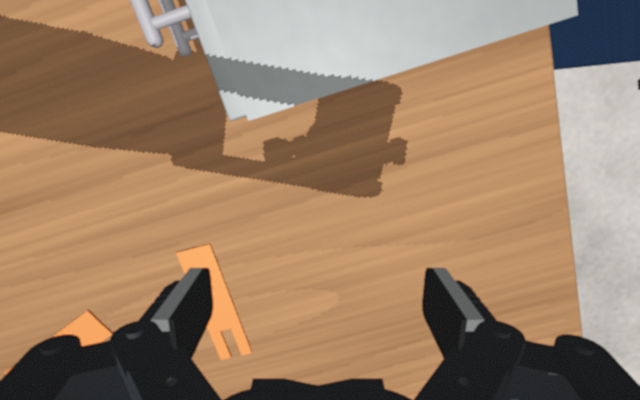

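The wrist picture shows only orange look-alikes at (217,299) and (87,328). The move was refused because each row needs all four numbers.

Call:
servo_tool:
  plan:
    - {"tx": -1, "ty": -0.65, "tz": 0, "roll": 0}
    - {"tx": -1, "ty": -0.65, "tz": 0, "roll": 0}
    - {"tx": -1, "ty": -0.65, "tz": 0, "roll": 0}
    - {"tx": -1, "ty": -0.65, "tz": 0, "roll": 0}
    - {"tx": -1, "ty": -0.65, "tz": 0, "roll": 0}
    - {"tx": -1, "ty": -0.65, "tz": 0, "roll": 0}
    - {"tx": -1, "ty": -0.65, "tz": 0, "roll": 0}
    - {"tx": -1, "ty": -0.65, "tz": 0, "roll": 0}
    - {"tx": -1, "ty": -0.65, "tz": 0, "roll": 0}
    - {"tx": -1, "ty": -0.65, "tz": 0, "roll": 0}
    - {"tx": -1, "ty": -0.65, "tz": 0, "roll": 0}
    - {"tx": -1, "ty": -0.65, "tz": 0, "roll": 0}
  jaw: 0

```text
clock: 2.45
ee_pos: [0.3533, 0.329, 0.2314]
tcp_rot: [0.467, 3.106, 0.0]
ft_force: [-0.0, 0.4, 0.3]
gripper_width: 0.003
```

Call:
servo_tool:
  plan:
    - {"tx": -1, "ty": -0.65, "tz": 0, "roll": 0}
    - {"tx": -1, "ty": -0.65, "tz": 0, "roll": 0}
    - {"tx": -1, "ty": -0.65, "tz": 0, "roll": 0}
    - {"tx": -1, "ty": -0.65, "tz": 0, "roll": 0}
    - {"tx": -1, "ty": -0.65, "tz": 0, "roll": 0}
    - {"tx": -1, "ty": -0.65, "tz": 0, "roll": 0}
    - {"tx": -1, "ty": -0.65, "tz": 0, "roll": 0}
    - {"tx": -1, "ty": -0.65, "tz": 0, "roll": 0}
    - {"tx": -1, "ty": -0.65, "tz": 0, "roll": 0}
    - {"tx": -1, "ty": -0.65, "tz": 0, "roll": 0}
    - {"tx": -1, "ty": -0.65, "tz": 0, "roll": 0}
    - {"tx": -1, "ty": -0.65, "tz": 0, "roll": 0}

```text
clock: 3.65
ee_pos: [0.5368, 0.1092, 0.2313]
tcp_rot: [0.468, 3.106, 0.0]
ft_force: [-0.2, 0.1, -0.3]
gripper_width: 0.003
```

Call:
servo_tool:
  plan:
    - {"tx": -1, "ty": -0.65, "tz": 0, "roll": 0}
    - {"tx": -1, "ty": -0.65, "tz": 0, "roll": 0}
    - {"tx": -1, "ty": -0.65, "tz": 0, "roll": 0}
    - {"tx": -1, "ty": -0.65, "tz": 0, "roll": 0}
    - {"tx": 0, "ty": 0, "tz": 0, "roll": -0.028}
    - {"tx": 0, "ty": 0, "tz": 0, "roll": 0}

```text
clock: 4.25
ee_pos: [0.5976, 0.0361, 0.2311]
tcp_rot: [-0.333, -3.124, -0.0]
ft_force: [0.4, 0.2, 0.7]
gripper_width: -0.0
```

Run:
```python
from h import *
o=observe();print(o['clock'],o['ee_pos'],o['tcp_rot'],o['gripper_width'],o['ft_force'])
ci=camera_info('wrist');print(ci['eye'],rot(ci['orientation'])[:,2])
im=capture('wrist');save(im,'w2')
for l,z in (('long_shim_mid',.053),('short_shim_mid',.053),('riser',.05)):
    for d in silhouettes('wrist',l):
        m=d['pixels'];v,u=np.nonzero(m)
        print(l,round(d['conf'],2),(int(u.mean()),int(v.mean())),rect(ci,m,z))
```

```text
4.25 [0.59760669 0.03609908 0.23106455] [-3.32626275e-01 -3.12358171e+00 -2.00922915e-04] -0.0001517803589916678 [0.44405685 0.22782679 0.74169941]
[0.52518463 0.05307129 0.37265692] [-0.28469364  0.0602366   0.95672414]
long_shim_mid 0.87 (307, 199) [621.6  24.4 112.9  39.8 -11.9]
short_shim_mid 0.8 (409, 213) [652.8 114.4  80.3  40.5  -8.1]
riser 0.78 (315, 197) [637.6  23.6 296.9 218.6  79.7]
```

View pics/w2.png

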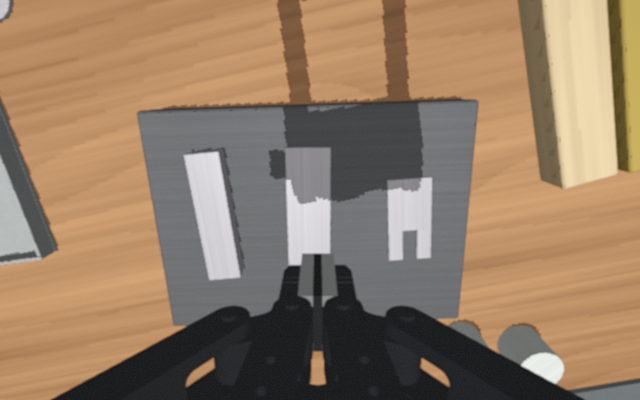

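The wrist view shows the shim with its plain end at the edge side, near (308,148), its middle hidden by the fingers, the bar at (212,215) and the short shim at (409,213). The measured centre is (0.639,0.021), in agreement with top and scene. I go over the middle and descend.

Call:
servo_tool:
  plan:
    - {"tx": -0.7, "ty": -0.11, "tz": 1, "roll": 0}
    - {"tx": -0.7, "ty": -0.11, "tz": 1, "roll": 0}
    - {"tx": -0.7, "ty": -0.11, "tz": 1, "roll": 0}
    - {"tx": 0, "ty": 0, "tz": 1, "roll": 0}
    - {"tx": 0, "ty": 0, "tz": 1, "roll": 0}
    - {"tx": 0, "ty": 0, "tz": 1, "roll": 0}
    - {"tx": 0, "ty": 0, "tz": 1, "roll": 0}
    - {"tx": 0, "ty": 0, "tz": 1, "roll": 0}
    - {"tx": 0, "ty": 0, "tz": 0.3, "roll": 0}
    - {"tx": 0, "ty": 0, "tz": 0, "roll": 0}

```text
clock: 5.45
ee_pos: [0.6359, 0.0221, 0.0642]
tcp_rot: [-0.33, -3.122, 0.0]
ft_force: [-0.2, -0.1, 0.9]
gripper_width: 0.003
```

Run:
```python
from h import *
o=observe();print(o['clock'],o['ee_pos'],o['tcp_rot'],o['ft_force'])
im=capture('wrist');save(im,'w3')
```

```text
5.45 [0.6358739  0.02206145 0.06416734] [-3.30016971e-01 -3.12152261e+00  2.96410839e-05] [-0.22106412 -0.12122891  0.90571561]
```

View pics/w3.png

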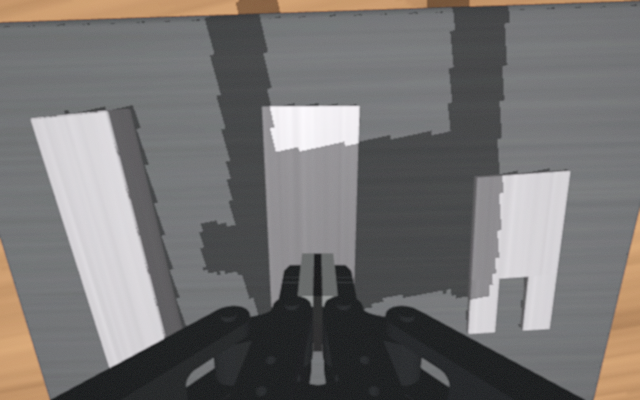

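Call:
servo_tool:
  plan:
    - {"tx": 0, "ty": -0.1, "tz": 0.3, "roll": 0}
    - {"tx": 0, "ty": 0, "tz": 0.2, "roll": 0}
    - {"tx": 0, "ty": 0, "tz": 0.05, "roll": 0}
    - {"tx": 0, "ty": 0, "tz": 0, "roll": 0}

```text
clock: 5.9
ee_pos: [0.6365, 0.0196, 0.0543]
tcp_rot: [-0.331, -3.124, 0.0]
ft_force: [0.5, -0.1, -0.5]
gripper_width: 0.001
```

Call:
servo_tool:
  plan:
    - {"tx": 0, "ty": 0, "tz": 0.05, "roll": 0}
    - {"tx": 0, "ty": 0, "tz": 0.03, "roll": 0}
    - {"tx": 0, "ty": 0, "tz": 0, "roll": 0}

```text
clock: 6.2
ee_pos: [0.6369, 0.0196, 0.0531]
tcp_rot: [0.33, 3.124, -0.0]
ft_force: [-1.1, -0.1, 2.0]
gripper_width: -0.001
```

Call:
servo_tool:
  plan:
    - {"tx": 0, "ty": 0, "tz": 0.03, "roll": 0}
    - {"tx": 0, "ty": 0, "tz": 0, "roll": 0}

```text
clock: 6.4
ee_pos: [0.6371, 0.0196, 0.0531]
tcp_rot: [0.33, 3.123, -0.0]
ft_force: [-1.6, 0.2, 4.4]
gripper_width: 0.002
```

Call:
servo_tool:
  plan:
    - {"tx": 0, "ty": 0, "tz": 0.05, "roll": 0}
    - {"tx": 0, "ty": 0, "tz": 0.03, "roll": 0}
    - {"tx": 0, "ty": 0, "tz": 0, "roll": 0}

```text
clock: 6.7
ee_pos: [0.638, 0.0195, 0.0531]
tcp_rot: [0.33, 3.121, -0.0]
ft_force: [-2.3, 0.5, 10.7]
gripper_width: -0.0
```

Call:
servo_tool:
  plan:
    - {"tx": 0.1, "ty": 0, "tz": 0, "roll": 0}
    - {"tx": 0.2, "ty": 0, "tz": 0, "roll": 0}
    - {"tx": 0.2, "ty": 0, "tz": 0, "roll": 0}
    - {"tx": 0.2, "ty": 0, "tz": 0, "roll": 0}
    - {"tx": 0.2, "ty": 0, "tz": 0, "roll": 0}
    - {"tx": 0.2, "ty": 0, "tz": 0, "roll": 0}
    - {"tx": 0.2, "ty": 0, "tz": 0, "roll": 0}
    - {"tx": 0.2, "ty": 0, "tz": 0, "roll": 0}
    - {"tx": 0, "ty": 0, "tz": 0, "roll": 0}

```text
clock: 7.6
ee_pos: [0.6098, 0.0256, 0.0531]
tcp_rot: [0.33, 3.118, -0.0]
ft_force: [0.2, 0.3, 7.4]
gripper_width: -0.002
```

Run:
```python
from h import *
im=capture('wrist');save(im,'w4')
```

```text
(no output)
```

View pics/w4.png

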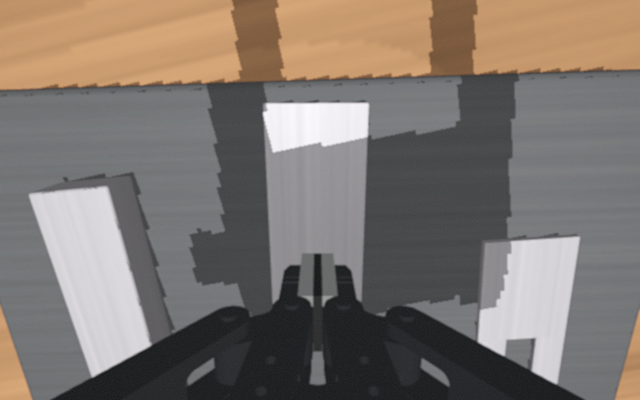

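The shim follows the finger: its plain end stays at (315,102) while the riser edge is now at row 85. I keep dragging.

Call:
servo_tool:
  plan:
    - {"tx": 0.2, "ty": 0, "tz": 0.03, "roll": 0}
    - {"tx": 0.25, "ty": 0, "tz": 0.01, "roll": 0}
    - {"tx": 0.25, "ty": 0, "tz": 0, "roll": 0}
    - {"tx": 0.25, "ty": 0, "tz": 0, "roll": 0}
    - {"tx": 0.25, "ty": 0, "tz": 0, "roll": 0}
    - {"tx": 0.25, "ty": 0, "tz": 0.01, "roll": 0}
    - {"tx": 0.25, "ty": 0, "tz": 0, "roll": 0}
    - {"tx": 0.25, "ty": 0, "tz": 0, "roll": 0}
    - {"tx": 0.2, "ty": 0, "tz": 0, "roll": 0}
    - {"tx": 0, "ty": 0, "tz": 0, "roll": 0}

```text
clock: 8.65
ee_pos: [0.5692, 0.0345, 0.0531]
tcp_rot: [0.329, 3.115, -0.0]
ft_force: [1.0, -0.1, 10.8]
gripper_width: 0.003
```

Run:
```python
from h import *
im=capture('wrist');save(im,'w5')
```

```text
(no output)
```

View pics/w5.png

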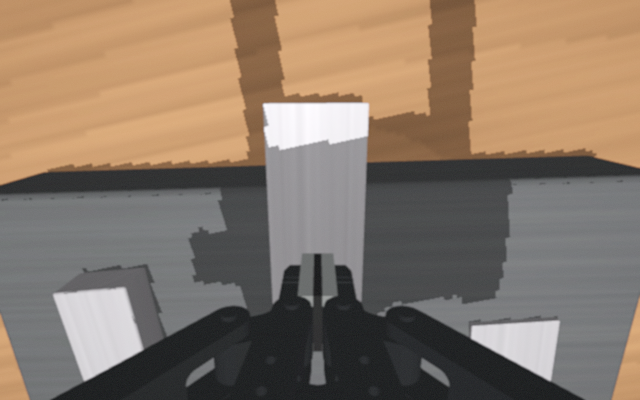

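Call:
servo_tool:
  plan:
    - {"tx": 0.2, "ty": 0, "tz": 0, "roll": 0}
    - {"tx": 0.2, "ty": 0, "tz": 0, "roll": 0}
    - {"tx": 0.2, "ty": 0, "tz": 0, "roll": 0}
    - {"tx": 0.2, "ty": 0, "tz": 0, "roll": 0}
    - {"tx": 0, "ty": 0, "tz": 0, "roll": 0}
    - {"tx": 0, "ty": 0, "tz": -0.3, "roll": 0}
    - {"tx": 0, "ty": 0, "tz": -1, "roll": 0}
    - {"tx": 0, "ty": 0, "tz": -1, "roll": 0}
    - {"tx": 0.5, "ty": 0, "tz": -1, "roll": 0}
    - {"tx": 0.5, "ty": 0, "tz": -1, "roll": 0}
    - {"tx": 0, "ty": 0, "tz": 0, "roll": 0}

```text
clock: 9.8
ee_pos: [0.5309, 0.0426, 0.1378]
tcp_rot: [0.33, 3.12, 0.0]
ft_force: [0.7, 0.1, 0.2]
gripper_width: -0.002
```

Run:
```python
from h import *
o=observe();print(o['clock'],o['ee_pos'],o['tcp_rot'])
for n in ('wrist','top'):
  ci=camera_info(n)
  im=capture(n);save(im,n+'6')
  for l,z in (('long_shim_mid',.053),('short_shim_mid',.053),('riser',.05),('tray_in',.025)):
    for d in silhouettes(n,l):
        m=d['pixels'];v,u=np.nonzero(m)
        print(l,round(d['conf'],2),(int(u.mean()),int(v.mean())),rect(ci,m,z))
```

```text
9.8 [0.5309468  0.04259429 0.13783839] [3.29516240e-01 3.11989655e+00 3.24013623e-04]
long_shim_mid 0.8 (316, 196) [526.1  44.8  87.8  40.8 -12. ]
long_shim_mid 0.59 (210, 14) [406.3   3.3  55.8  22.1  78. ]
short_shim_mid 0.77 (448, 314) [629.1 117.4  40.6  35.7  81.8]
riser 0.67 (327, 254) [600.6 116.  136.5 126.7 -10.3]
tray_in 0.7 (3, 348) [ 603.7 -239.3   33.3    9.   -26.6]
long_shim_mid 0.96 (258, 265) [285.9 196.5  96.1  37.7 -71.2]
long_shim_mid 0.58 (348, 248) [333.4 -49.6 106.   42.2  51.8]
long_shim_mid 0.56 (193, 267) [287.5 378.2 141.6  39.   -1.8]
long_shim_mid 0.49 (312, 190) [498.   51.5  39.8  35.5  79.1]
short_shim_mid 0.45 (289, 131) [654.  114.5  72.8  38.4  -5.5]
riser 0.71 (323, 133) [634.1  26.2 302.6 225.9  79. ]
tray_in 0.94 (448, 192) [ 498.1 -339.8  246.5  179.6   -3.9]
```

View pics/wrist6.png

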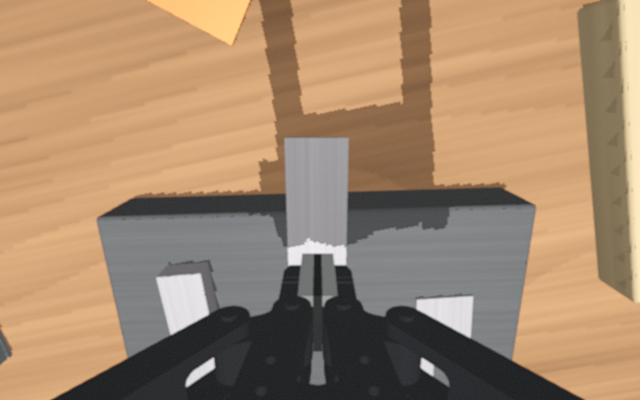

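Run:
```python
from h import *
ci=camera_info('wrist')
print(plane(ci,[(285,138),(348,138)],.053),plane(ci,[(98,217),(535,206),(317,211.5)],.05), plane(ci,[(290,245),(346,245)],.053))
```

```text
[[0.47781764 0.03485514 0.053     ]
 [0.48590319 0.07268076 0.053     ]] [[ 0.50260305 -0.09899669  0.05      ]
 [ 0.55555391  0.18505453  0.05      ]
 [ 0.52925831  0.04394593  0.05      ]] [[0.54762682 0.02148521 0.053     ]
 [0.5554932  0.0582427  0.053     ]]
```

Call:
servo_tool:
  plan:
    - {"tx": 0.6, "ty": 0.03, "tz": 0, "roll": 0}
    - {"tx": 0.61, "ty": 0, "tz": 0, "roll": 0}
    - {"tx": 0, "ty": 0, "tz": 0, "roll": 0}
    - {"tx": 0, "ty": 0, "tz": 0, "roll": 0}
    - {"tx": 0, "ty": 0, "tz": 0, "roll": 0}
    - {"tx": 0, "ty": 0, "tz": 0.5, "roll": 0}
    - {"tx": 0, "ty": 0, "tz": 0, "roll": 0}
  jaw: 0.85

```text
clock: 11.0
ee_pos: [0.5055, 0.0481, 0.1239]
tcp_rot: [-0.331, -3.121, 0.0]
ft_force: [-0.3, -0.8, -0.1]
gripper_width: 0.849
```

Run:
```python
from h import *
o=observe();print(o['clock'],o['ee_pos'],o['gripper_width'])
im=capture('wrist');save(im,'w7')
```

```text
11.0 [0.50545523 0.04805856 0.12393523] 0.8490571801105629
```

View pics/w7.png

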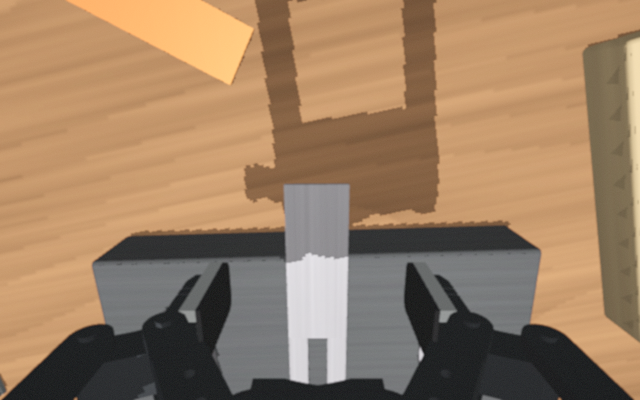

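The jaws straddle the shim evenly around column 317. I descend.

Call:
servo_tool:
  plan:
    - {"tx": 0, "ty": 0, "tz": 0.8, "roll": 0}
    - {"tx": 0, "ty": 0, "tz": 0.8, "roll": 0}
    - {"tx": 0, "ty": 0, "tz": 0.8, "roll": 0}
    - {"tx": 0, "ty": 0, "tz": 0.8, "roll": 0}
    - {"tx": 0, "ty": 0, "tz": 0.8, "roll": 0}
    - {"tx": 0, "ty": 0, "tz": 0.6, "roll": 0}
    - {"tx": 0, "ty": 0, "tz": 0.15, "roll": 0}
    - {"tx": 0, "ty": 0, "tz": 0, "roll": 0}

```text
clock: 11.85
ee_pos: [0.5061, 0.048, 0.03]
tcp_rot: [-0.33, -3.123, 0.0]
ft_force: [0.6, 0.5, 0.3]
gripper_width: 0.848
```

Run:
```python
from h import *
o=observe();print(o['clock'],o['ee_pos'],o['gripper_width'],o['ft_force'])
im=capture('wrist');save(im,'w8')
im=capture('scene');save(cv2.resize(im[150:350,200:460],None,fx=3,fy=3),'s8')
```

```text
11.85 [0.50614203 0.0480489  0.03002008] 0.8484368275187726 [0.59591055 0.47675968 0.26759314]
```

View pics/w8.png

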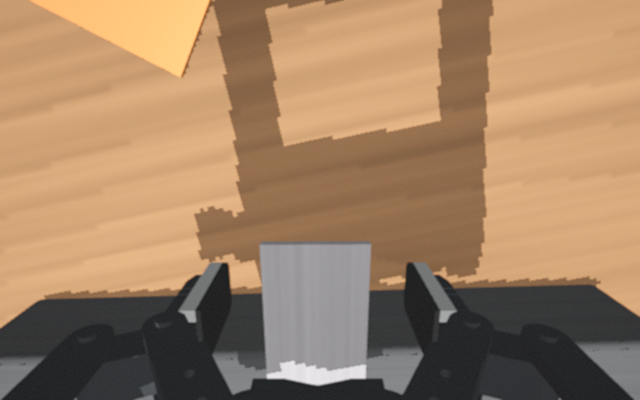

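View pics/s8.png

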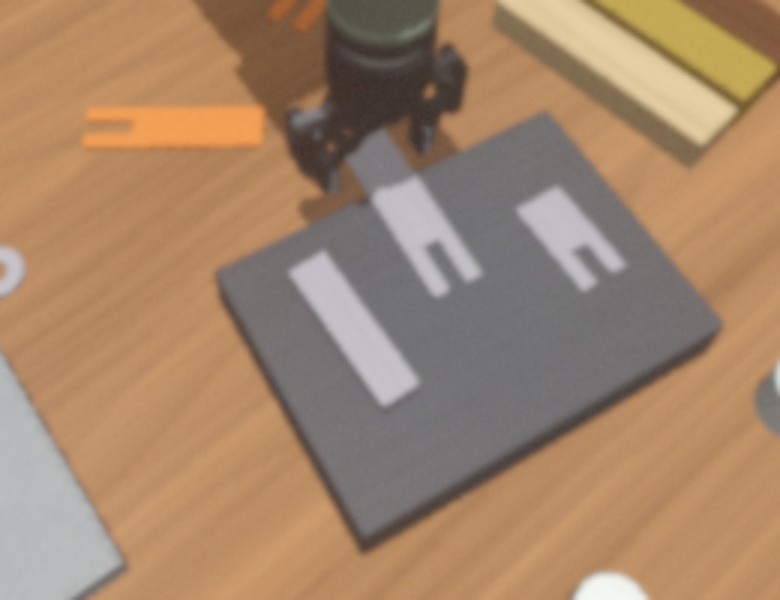

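Call:
servo_tool:
  plan:
    - {"tx": 0, "ty": 0, "tz": 0, "roll": 0}
    - {"tx": 0, "ty": 0, "tz": 0, "roll": 0}
    - {"tx": 0, "ty": 0, "tz": 0, "roll": 0}
    - {"tx": 0, "ty": 0, "tz": 0, "roll": 0}
    - {"tx": 0, "ty": 0, "tz": 0, "roll": 0}
    - {"tx": 0, "ty": 0, "tz": 0, "roll": 0}
    - {"tx": 0, "ty": 0, "tz": 0, "roll": 0}
    - {"tx": 0, "ty": 0, "tz": 0, "roll": 0}
  jaw: 0

```text
clock: 12.75
ee_pos: [0.507, 0.048, 0.0309]
tcp_rot: [0.33, 3.123, 0.0]
ft_force: [-0.2, -0.1, 5.5]
gripper_width: 0.441
```

Run:
```python
from h import *
o=observe();print(o['clock'],o['ee_pos'],o['gripper_width'],o['ft_force'])
im=capture('wrist');save(im,'w9')
```

```text
12.75 [0.50701638 0.04800271 0.03089433] 0.44129076050380267 [-0.22662787 -0.11076756  5.45048477]
```

View pics/w9.png

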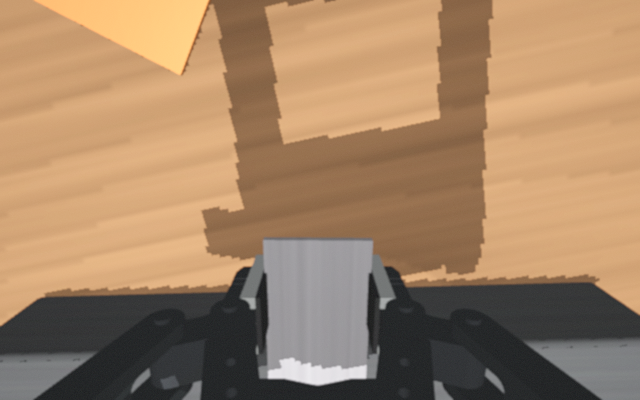

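Call:
servo_tool:
  plan:
    - {"tx": 0, "ty": 0, "tz": -0.2, "roll": 0}
    - {"tx": 0, "ty": 0, "tz": -0.3, "roll": 0}
    - {"tx": 0, "ty": 0, "tz": -0.5, "roll": 0}
    - {"tx": 0, "ty": 0, "tz": -0.6, "roll": 0}
    - {"tx": 0, "ty": 0, "tz": -0.6, "roll": 0}
    - {"tx": 0, "ty": 0, "tz": -0.6, "roll": 0}
    - {"tx": 0, "ty": 0, "tz": -0.6, "roll": 0}
    - {"tx": 0, "ty": 0, "tz": -0.6, "roll": 0}
    - {"tx": 0, "ty": 0, "tz": -0.5, "roll": 0}
    - {"tx": 0, "ty": 0, "tz": 0, "roll": 0}

```text
clock: 13.8
ee_pos: [0.508, 0.048, 0.1226]
tcp_rot: [0.33, 3.12, 0.0]
ft_force: [-0.0, -0.6, -0.6]
gripper_width: 0.444
```

Run:
```python
from h import *
o=observe();print(o['clock'],o['ee_pos'],o['tcp_rot'],o['gripper_width'],o['ft_force'],o['torque'])
im=capture('wrist');save(im,'w10')
im=capture('scene');save(cv2.resize(im[150:350,200:460],None,fx=3,fy=3),'s10')
for n,zz in (('scene',.025),('top',.025)):
  capture(n);ci=camera_info(n)
  for d in silhouettes(n,'tray_in'): print(n,d['conf'],rect(ci,d['pixels'],zz))
```

```text
13.8 [0.50796958 0.04797051 0.12258275] [3.30104429e-01 3.12016006e+00 1.64697613e-04] 0.4440641220896641 [-0.03659951 -0.6365694  -0.61811111] [ 0.02293869  0.02735089 -0.00874153]
scene 0.68 [ 503.5 -346.2  248.4  170.9   -4.7]
scene 0.16 [644.5 127.5  85.   45.6  -7.9]
top 0.71 [ 499.2 -340.1  242.5  180.    -3.7]
```

View pics/w10.png

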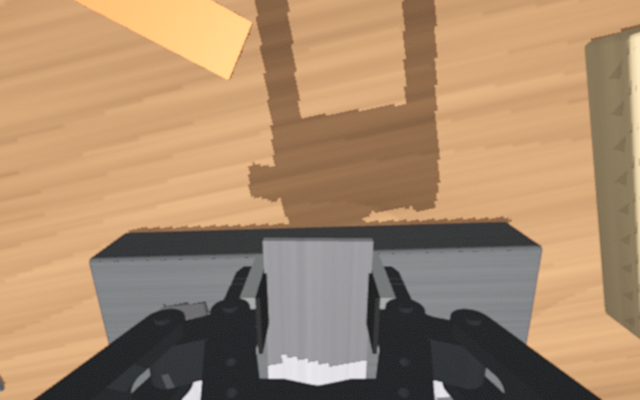

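View pics/s10.png

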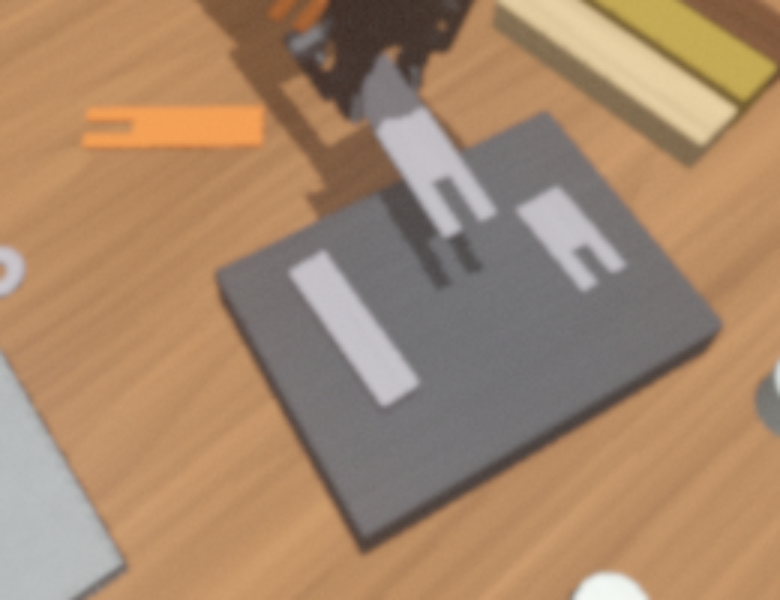

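The shim is held level and clear of the riser. I carry it to the tray.

Call:
servo_tool:
  plan:
    - {"tx": 0, "ty": -0.4, "tz": 0, "roll": 0}
    - {"tx": 0, "ty": -0.8, "tz": 0, "roll": 0}
    - {"tx": -0.1, "ty": -1, "tz": 0, "roll": 0}
    - {"tx": -0.1, "ty": -1, "tz": 0, "roll": 0}
    - {"tx": -0.1, "ty": -1, "tz": 0, "roll": 0}
    - {"tx": -0.1, "ty": -1, "tz": 0, "roll": 0}
    - {"tx": -0.1, "ty": -1, "tz": 0, "roll": 0}
    - {"tx": -0.1, "ty": -1, "tz": 0, "roll": 0}
    - {"tx": -0.1, "ty": -1, "tz": 0, "roll": 0}
    - {"tx": -0.1, "ty": -1, "tz": 0, "roll": 0}
    - {"tx": -0.1, "ty": -1, "tz": 0, "roll": 0}
    - {"tx": -0.1, "ty": -1, "tz": 0, "roll": 0}

```text
clock: 15.3
ee_pos: [0.4784, -0.1764, 0.1201]
tcp_rot: [-0.331, -3.123, -0.0]
ft_force: [-0.3, -0.5, -0.3]
gripper_width: 0.444
```

Call:
servo_tool:
  plan:
    - {"tx": -0.1, "ty": -1, "tz": 0, "roll": 0}
    - {"tx": -0.1, "ty": -1, "tz": 0, "roll": 0}
    - {"tx": -0.13, "ty": -1, "tz": 0, "roll": 0}
    - {"tx": 0, "ty": -1, "tz": 0, "roll": 0}
    - {"tx": 0, "ty": -1, "tz": 0, "roll": 0}
    - {"tx": 0, "ty": -1, "tz": 0, "roll": 0}
    - {"tx": 0, "ty": -1, "tz": 0, "roll": 0}
    - {"tx": 0, "ty": -0.8, "tz": 0, "roll": 0}
    - {"tx": 0, "ty": -0.55, "tz": 0, "roll": 0}
    - {"tx": 0, "ty": 0, "tz": 0, "roll": -0.022}
    - {"tx": 0, "ty": 0, "tz": 0, "roll": -0.023}
    - {"tx": 0, "ty": 0, "tz": 0, "roll": 0}

```text
clock: 16.5
ee_pos: [0.4504, -0.3398, 0.1202]
tcp_rot: [-0.109, -3.139, -0.001]
ft_force: [-0.8, -0.1, -0.0]
gripper_width: 0.448
```

Run:
```python
from h import *
o=observe();print(o['clock'],o['ee_pos'],o['tcp_rot'],o['gripper_width'],o['ft_force'])
im=capture('wrist');save(im,'w11')
im=capture('top');save(cv2.resize(im[100:280,360:560],None,fx=3,fy=3),'t11')
```

```text
16.5 [ 0.45040416 -0.3398241   0.12022807] [-1.09391768e-01 -3.13926617e+00 -8.77724557e-04] 0.4478821965205562 [-0.83926996 -0.06179921 -0.00619803]
```

View pics/w11.png

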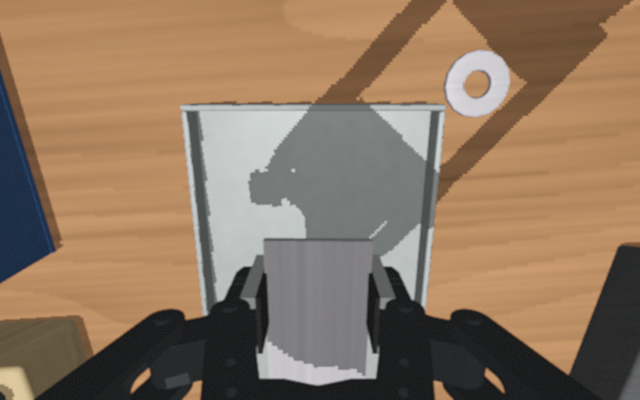

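View pics/t11.png

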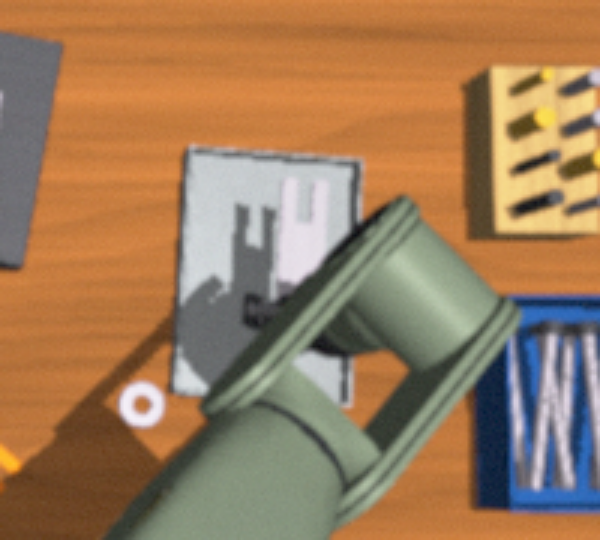

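Run:
```python
from h import *
ci=camera_info('wrist')
p=plane(ci,[(182,106),(444,106),(205,310),(427,300)],.025);print(p)
a=p[:2].mean(0);d=(p[1]-p[0])[:2];d/=np.hypot(*d);n=np.array([d[1],-d[0]]);print(a[:2]+.12*n,np.degrees(np.arctan2(n[1],n[0])))
```

```text
[[ 0.37729767 -0.41891426  0.025     ]
 [ 0.38898404 -0.25298955  0.025     ]
 [ 0.52556439 -0.42823451  0.025     ]
 [ 0.52886591 -0.26118598  0.025     ]]
[ 0.50284432 -0.34438283] -4.028789415215883
```

The wrist view gives the tray centre as (0.503,-0.344) and yaw -4.0°, in agreement with top and scene. I lower the shim.

Call:
servo_tool:
  plan:
    - {"tx": 0, "ty": 0, "tz": 0.7, "roll": 0}
    - {"tx": 0, "ty": 0, "tz": 0.8, "roll": 0}
    - {"tx": 0, "ty": 0, "tz": 0.8, "roll": 0}
    - {"tx": 0, "ty": 0, "tz": 0.8, "roll": 0}
    - {"tx": 0, "ty": 0, "tz": 0.8, "roll": 0}
    - {"tx": 0, "ty": 0, "tz": 0.7, "roll": 0}
    - {"tx": 0, "ty": 0, "tz": 0.5, "roll": 0}
    - {"tx": 0, "ty": 0, "tz": 0.3, "roll": 0}
    - {"tx": 0, "ty": 0, "tz": 0.2, "roll": 0}
    - {"tx": 0, "ty": 0, "tz": 0, "roll": 0}

```text
clock: 17.6
ee_pos: [0.4506, -0.3398, 0.0082]
tcp_rot: [-0.109, -3.139, -0.0]
ft_force: [-0.2, -0.5, -1.0]
gripper_width: 0.442
```

Call:
servo_tool:
  plan:
    - {"tx": 0, "ty": 0, "tz": 0.1, "roll": 0}
    - {"tx": 0, "ty": 0, "tz": 0.08, "roll": 0}
    - {"tx": 0, "ty": 0, "tz": 0, "roll": 0}

```text
clock: 17.9
ee_pos: [0.4508, -0.34, 0.0051]
tcp_rot: [0.109, 3.139, -0.0]
ft_force: [-1.0, -0.0, -1.0]
gripper_width: 0.44
```

Call:
servo_tool:
  plan:
    - {"tx": 0, "ty": 0, "tz": 0.08, "roll": 0}
    - {"tx": 0, "ty": 0, "tz": 0.04, "roll": 0}
    - {"tx": 0, "ty": 0, "tz": 0, "roll": 0}

```text
clock: 18.2
ee_pos: [0.4508, -0.34, 0.003]
tcp_rot: [0.109, 3.139, -0.0]
ft_force: [-0.4, 0.5, 2.3]
gripper_width: 0.442
```

The tips now touch the floor. I release.

Call:
servo_tool:
  plan:
    - {"tx": 0, "ty": 0, "tz": 0, "roll": 0}
    - {"tx": 0, "ty": 0, "tz": 0, "roll": 0}
    - {"tx": 0, "ty": 0, "tz": 0, "roll": 0}
    - {"tx": 0, "ty": 0, "tz": 0, "roll": 0}
    - {"tx": 0, "ty": 0, "tz": 0, "roll": 0}
    - {"tx": 0, "ty": 0, "tz": 0, "roll": 0}
  jaw: 0.8

```text
clock: 18.8
ee_pos: [0.4506, -0.3399, 0.0024]
tcp_rot: [-0.109, -3.14, -0.0]
ft_force: [-1.0, 0.2, 0.0]
gripper_width: 0.798
```

Run:
```python
from h import *
o=observe();print(o['clock'],o['ee_pos'],o['gripper_width'],o['ft_force'])
im=capture('wrist');save(im,'w12')
```

```text
18.8 [ 0.45062375 -0.33985659  0.00243454] 0.797954826622706 [-1.03603542  0.15267755  0.04629115]
```

View pics/w12.png

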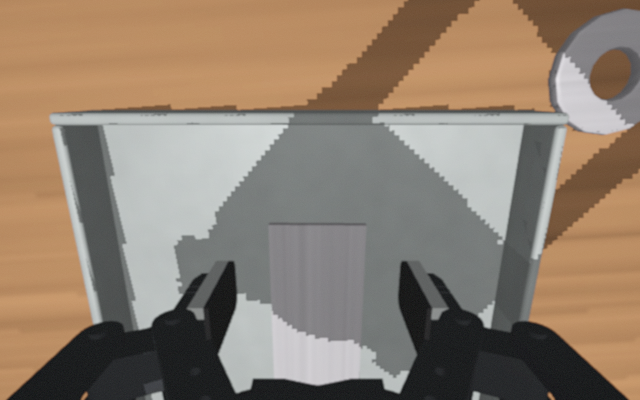

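The shim has dropped free and lies between the open jaws, its plain end at (317,224). I rise straight up, then away.

Call:
servo_tool:
  plan:
    - {"tx": 0, "ty": 0, "tz": -0.4, "roll": 0}
    - {"tx": 0, "ty": 0, "tz": -0.8, "roll": 0}
    - {"tx": 0, "ty": 0, "tz": -1, "roll": 0}
    - {"tx": 0, "ty": 0, "tz": -1, "roll": 0}
    - {"tx": 0, "ty": 0, "tz": -1, "roll": 0}
    - {"tx": 0, "ty": 0, "tz": -1, "roll": 0}
    - {"tx": 0, "ty": 0, "tz": -1, "roll": 0}
    - {"tx": 0, "ty": 0, "tz": -1, "roll": 0}
    - {"tx": 0, "ty": 0, "tz": -1, "roll": 0}
    - {"tx": 0.5, "ty": 0, "tz": -1, "roll": 0}
    - {"tx": 0.5, "ty": 0, "tz": 0, "roll": 0}
    - {"tx": 0, "ty": 0, "tz": 0, "roll": 0}

```text
clock: 20.05
ee_pos: [0.4297, -0.3383, 0.1867]
tcp_rot: [-0.11, -3.14, 0.001]
ft_force: [-0.3, 0.7, -0.3]
gripper_width: 0.801
```

Run:
```python
from h import *
o=observe();print(o['clock'],o['ee_pos'],o['ft_force'])
for n in ('wrist','scene','top'):
  ci=camera_info(n)
  im=capture(n);save(im,n+'13')
  for l,z in (('long_shim_mid',.007),('short_shim_mid',.053)):
    for d in silhouettes(n,l):
        m=d['pixels'];v,u=np.nonzero(m)
        print(n,l,round(d['conf'],2),(int(u.mean()),int(v.mean())),rect(ci,m,z))
  print([(np.round(d['xyz'],3),round(d['conf'],2)) for d in look_for(n,'long_shim_mid')])
im=cv2.imread('pics/scene13.png');cv2.imwrite('pics/s13.png',cv2.resize(im[230:400,80:280],None,fx=3,fy=3))
```

```text
20.05 [ 0.42966929 -0.33830205  0.18666517] [-0.31487764  0.72871835 -0.31078641]
wrist long_shim_mid 0.89 (618, 36) [325.4 -74.2  69.6  40.9  50.9]
wrist long_shim_mid 0.84 (317, 240) [ 500.4 -341.6  150.6   41.3   -4.4]
wrist short_shim_mid 0.42 (317, 240) [ 480.  -340.3  128.2   34.1   -4.2]
[(array([ 0.487, -0.348,  0.007]), 0.97), (array([ 0.331, -0.082,  0.004]), 0.83)]
scene long_shim_mid 0.86 (177, 314) [ 500.1 -344.   151.6   41.4   -4.2]
scene long_shim_mid 0.8 (362, 106) [290.4 382.8 152.1  47.2  -3.3]
scene long_shim_mid 0.67 (307, 141) [296.9 169.2 154.6  44.5 -69.9]
scene long_shim_mid 0.58 (258, 192) [351.3 -41.8 148.5  43.3  50.3]
scene short_shim_mid 0.65 (388, 227) [651.8 111.7  80.6  41.   -7.9]
[(array([ 0.5  , -0.345,  0.005]), 0.88), (array([ 0.354, -0.038,  0.003]), 0.87), (array([0.286, 0.382, 0.004]), 0.72), (array([0.301, 0.176, 0.004]), 0.62)]
top long_shim_mid 0.88 (265, 263) [290.6 179.1 146.5  43.4 -71.2]
top long_shim_mid 0.85 (340, 242) [348.4 -36.  151.   41.   50.9]
top long_shim_mid 0.82 (193, 265) [286.3 389.1 149.3  40.6  -1.8]
top long_shim_mid 0.64 (445, 190) [ 498.4 -338.3  147.    43.5   -4.4]
top short_shim_mid 0.76 (289, 137) [650.3 116.5  80.   40.6  -8.6]
[(array([ 0.351, -0.033,  0.01 ]), 0.88), (array([ 0.503, -0.341,  0.008]), 0.79), (array([0.291, 0.185, 0.006]), 0.73), (array([0.282, 0.392, 0.002]), 0.62)]
```

View pics/wrist13.png

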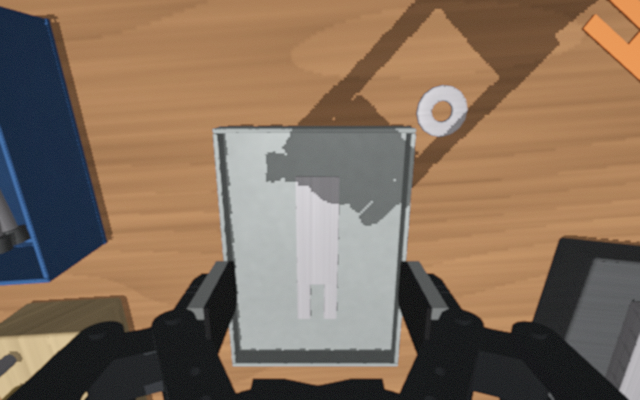

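View pics/s13.png

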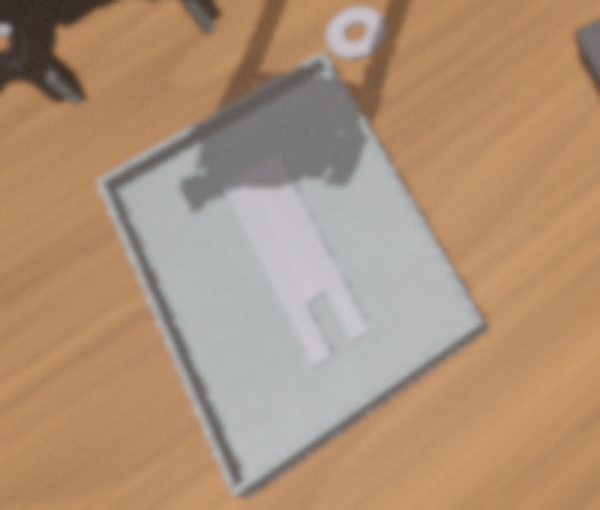

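The shim lies flat in the middle of the tray, at about (0.500,-0.342). The three views agree at floor height, and the rectangle measures 150 x 41 mm. The short shim has not moved.

```bash
python3 -c "
from cell import *
print(hand_in())"
```

```text
the job is handed in; nothing more can be done
None
```

The long shim is lying flat on the tray floor and the job is handed in; the last clock reading before hand-in was about 20 s of the 54 s allowed.

- **Slide:** I pressed the shim at its middle with shut fingers at about 7–11 N. I dragged it until its plain end stuck out about 48 mm over the near edge (x about -0.083 m in the riser frame), still flat.
- **Grip and lift:** I gripped the overhang by its two long sides and lifted it about 90 mm.
- **Placing:** I carried it level to the tray and lowered it until the fingertips touched the floor. I then let it drop about 20 mm, because the fingers reach that far below the shim.

**Last checks:**
- All three cameras put the shim at about (0.500, -0.342), within a few mm of the tray centre at (0.503, -0.344). Fitted at floor height it measures close to its true 150 x 40 mm.
- The short shim was within about 2 mm of its first measured place, which is within measurement error.
- The gripper was well clear of everything.

**Failed or disagreed:**
- The first move call was refused because its rows left out some of the four numbers; nothing moved.
- The networks also reported the orange look-alikes as the long shim. In the last wrist picture one gave the long shim a low-confidence "short shim" label. I ruled these out by colour and place.

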